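Lock the arch-handled lid on the pressure cooker

ROBOT

A 6-joint arm with a two-finger parallel gripper is mounted at the origin on a cart in front of the work surface, level with it; the furniture and walls round the work are solid. World frame = base frame: x ahead of the robot, y to its left, z up, the work surface at z = 0. Lengths are in m, angles in rad, forces in N, time in s.
With the tool pointing down it reaches from about 0.275 to 0.825 m from the base axis. Payload 5.2 kg.
Tool frame: the origin (TCP) lies at the very end of the fingers, on their centre line; the grasp point (between the pads) lies 19 mm behind it; z points along the fingers, y is the line along which they close (so a half turn about z gives the same grasp; the last joint's range is limited). The gripper opens to 93 mm and grips with 3 to 60 N. Pads are 15 mm wide; open, the fingers measure 128 mm over their backs; the gripper's body (75 mm by 188 mm) begins 65 mm behind the grasp point.
Start: joints at [0.998, 0.259, 1.535, -0, 1.348, -0.203], TCP at [0.199, 0.513, 0.219] pointing down, gripper open.
Joint ranges: [-3.14, 3.14], [-0.91, 2.08], [0.19, 2.58], [-1.22, 4.36], [0.22, 2.71], [-3.12, 3.12]. Speed limits (rad/s): [2.57, 2.57, 3.14, 3.14, 3.14, 3.14].

INTERFACE

Orientations are given as a unit quaternion [w, x, y, z].
In Python, from rig import r, cams, job gives the robot as it stands.
- The arm moves only by the tool step_arm, never from a script. Its argument "increments" is a list of rows, each an object with "fingers": the finger opening in cm, from 0 to 9.3; "slide": the shift along the tool's x, y, z in cm, a list of three; "roll": the turn about the tool's z in rad. In form: [{"fingers": fingers, "slide": [tx, ty, tz], "roll": roll}, ...]. A call has 1 to 5 rows; each row is the pose to reach, as a shift and turn from the pose commanded when the call began, along the tool's axes at that moment; what a row does not reach only later rows make up. A row lasts 1/8 s, in which the tool goes at most 62.5 mm and 10.7 degrees, less where a joint would pass 70% of its speed; a pose out of reach is approached as far as the arm can. A call with a gripper value outside its range is refused whole. The fingers move at their own pace and stop on an object; "newtons" is the grip in N (left out, the last holds). Time passes only in rows, so rows that repeat a pose let the fingers close. It gives the time, the measured TCP pose, the force, the opening and the grip force at its end, in the units of the state.
- r.get_state(): the state, without advancing time (a new reading comes with each control period).
- cams.get_image(name): name is "side" or "top" or "wrist"; returns a dict with "frame" (480x640x3 uint8, red, green, blue), "fx", "fy", "cx", "cy" (pixels), "distortion" ([k1, k2, p1, p2, k3] as OpenCV has them; the pictures are not rectified), "position" and "orientation" of the camera in the world. Camera axes: x right, y up, looking along -z (the intrinsics and any distortion apply to the point x, -y, -z); pixel columns grow to the right and rows downward; lengths in m; the calibration is good to about 2 mm. A picture is of the moment at which its call begins. There is no depth.
- job.job_done(): hands the job in; it is judged then, once.
The state is a dict: "time_s": time; "joint_pos": joint angles; "joint_velocities": joint speeds; "joint_efforts": joint torques, N m; "tcp_pos": TCP position; "orientation": TCP orientation; "ft_force": force on the tool from outside, world axes, zero at the start; "ft_torque": the same for the moment, N m; "gripper_width": opening from 0.0 (shut) to 1.0 (fully open); "grip_force": force on a finger pad.
Only numpy, scipy, OpenCV 4.12 (cv2) and the standard library are available. Lean on these libraries where they do the work, as an engineer would, in place of code of your own. Each camera call takes 0.05 s, during which the arm holds its last target. There are 200 camera calls.

TASK

Close the pressure cooker for cooking: lift the arch on its lid until it springs upright and the two jaws open, take the lid off the sloping wire rest and set it level and squarely on the pan, then press the arch all the way down so that the jaws lock under the pan's rim. Set the lid down gently, do not drop it on. Leave the pan standing where it is, and the lemon, the tin and the mug too.

Things in the scene. Friction and masses are not known exactly. Their poses are not given: they have to be found in the camera images.
- cooker: Steel pressure cooker pan, open, two onions in it; 2.4 kg, loose, upright on the worktop. Origin: centre of its underside. Body 196 mm across, 105 mm high; mouth 189 mm across inside; round the mouth a flange 220 mm across, 4 mm thick. Black loop handles at its +y and -y sides reach 144 mm from the axis, tops at z 87 mm: below the jaws, so the lid may go on at any yaw.
- cooker_rim (a point): Point on the pan's axis level with the flange's top, 105 mm above the pan's origin; axes as the pan's.
- lid_rest: Rest of bent steel wire, fixed to the worktop, on which the lid lies. Origin on the worktop under the lid's centre. Two rails 98 mm apart slope down towards its own -x at 28 degrees; their low ends turn up 8 mm and stop the lid's skirt. 175 mm deep, 104 mm wide, 105 mm high at the back (+x). The lid simply lifts off, square to the slope.
- lid: Steel lid, 0.7 kg, loose; at first on the rest, tilted with it: lid x points up the slope, lid z leans towards the rest's -x. Origin: centre of the skirt's underside. Skirt 182 mm across (z 0-14 mm), enters the mouth; rim 214 mm across (z 14-18) lies on the flange; low dome to z 29; black bridge along y, 36 mm wide, bearings to z 62; valve at x +58, to z 46. Balanced on its axis.
- lid_rim (a point): Point on the lid's axis at the underside of its rim, 14 mm above the lid's origin; meets cooker_rim when the lid is seated. Axes as the lid's. The skirt has 3.5 mm to spare all round in the mouth.
- arch (a joint): Arch angle, rad: 0 folded (jaws closed), 1.57 upright along lid z (jaws open). Hinge: lid's y axis direction, on the lid's axis 52 mm above its origin. At 0 the bar lies to the lid's -x. Over-centre spring: below 0.62 it pulls shut (0.1 N m at 0, so 1.4 N at the bar), beyond it springs open by itself; pressing down from 1.57 takes 0.1 N m, and below 0.62 it snaps shut.
- arch_bar (a point): Middle of the arch's round black cross bar: 14 mm thick, straight over 32 mm along lid y, 75 mm from the hinge; legs 95 mm apart. Folded: at lid x -75, z 52 mm, 18 mm free below it, 50 mm between it and the bridge. Upright: on the lid's axis, z 127 mm. Axes turn with the arch and equal the lid's at 0. Lifting the folded bar with over 3 N would raise the lid itself.
- jaw_left (a joint): Jaw at the lid's +y side, m: 0 closed, 0.0115 open, in proportion to the arch angle. A hook under the rim, 45 degrees wide; its lip (4 mm thick, top 6.5 mm under the rim's underside) reaches in to 103.5 mm from the lid's axis closed, 115 mm open; outside 118 mm closed, 129 mm open. Closed jaws do not pass the flange.
- jaw_right (a joint): Jaw at the lid's -y side, the mirror image of jaw_left, same values.
- lemon: Bystander: lemon, 75x59x59 mm, lying on the worktop; origin at the centre of its underside.
- tin: Bystander: small food tin, 58 mm across, 72 mm high; origin at the centre of its underside.
- mug: Bystander: white mug with one handle, 82x112x94 mm; origin under the middle of its box.

How it is judged:
On the way, in this order (a step that is already met when the one before it is completed fails the run):
1. the arch has been lifted and stands open (over 1.3 rad), both jaws open, the lid not yet on the pan (value of joint arch above 1.3 rad and value of joint each of jaw_left, jaw_right above 0.009 m and distance between lid_rim and cooker_rim above 0.1 m), for 0.2 s.
2. the lid lies seated on the pan's flange, level, with the arch still up (horizontal distance between lid_rim and cooker_rim below 0.006 m and z of lid_rim in the frame of cooker_rim between -0.004 and 0.004 m and angle between the z axis of lid and the z axis of cooker, either way round below 0.05 rad and angle between lid's own z axis and vertical below 0.5 rad and value of joint arch above 1.2 rad), for 0.2 s.
At the end, for the whole second after the job is handed in: The lid is seated on the pan: axes within 6 mm of each other, rim within 4 mm of the flange, level with the pan within 3 degrees; the arch is folded down (below 0.1 rad) and both jaws are closed under the flange (within 1.5 mm of closed); pan upright (within 3 degrees), pan and lid at rest (horizontal distance between lid_rim and cooker_rim below 0.006 m and z of lid_rim in the frame of cooker_rim between -0.004 and 0.004 m and angle between the z axis of lid and the z axis of cooker, either way round below 0.05 rad and angle between lid's own z axis and vertical below 0.5 rad and value of joint arch below 0.1 rad and value of joint each of jaw_left, jaw_right below 0.0015 m and linear speed of each of lid, cooker below 0.01 m/s and angle between cooker's own z axis and vertical below 0.05 rad); the robot touches nothing.
It fails at once if the pan is pushed more than 30 mm from where it stood (distance of cooker from where it was at the start of the episode above 0.03 m).
It fails at once if the lid is dropped on the pan (moving faster than 0.35 m/s within 60 mm of its seat) (distance between lid_rim and cooker_rim below 0.06 m and linear speed of lid above 0.35 m/s).
It fails at once if the lemon, the tin or the mug is moved more than 30 mm (distance of any of lemon, tin, mug from where it was at the start of the episode above 0.03 m).
It also fails if it takes over 69 s, if anything falls off the work surface, if the arm or the gripper's body presses on something with over 40 N, if the wrist force passes 120 N, or if a joint passes its speed limit or range.

## Working session

There is one attempt and no reset: what is moved stays moved. The work goes in short steps, Python scripts to look and compute and a tool call to move; the robot and the scene stay as the last step left them, time stands still between calls to the robot, and variables do not carry over. Pictures are saved under pics/ and viewed, at most 10 in all, crops included, and the job is handed in when it is done.

Besides the shell and the picture viewer there is one more tool, called after "Call:" by a JSON object that holds its "op" and its "data". step_arm: Moves the arm, as the interface text tells. Its arguments: {"type":"object","properties":{"increments":{"type":"array","items":{"type":"object","properties":{"fingers":{"type":"number"},"slide":{"type":"array","items":{"type":"number"}},"roll":{"type":"number"}}}},"newtons":{"type":"number"}},"required":["increments"]}

```bash
ls; mkdir -p pics; python3 - <<'E'
from rig import r,cams,job
import cv2,pickle,numpy as np
d={}
for n in ("top","side","wrist"):
    d[n]=im=cams.get_image(n); cv2.imwrite(f"pics/{n}0.png",im["frame"][:,:,::-1])
    print(n,[np.round(im[k],4) for k in im if k!="frame"])
pickle.dump(d,open("im0.pkl","wb"))
s=r.get_state(); print(s)
E
```

```text
pics
top [np.float64(460.7139), np.float64(460.7139), np.float64(326.1848), np.float64(239.896), array([-0.0057,  0.    ,  0.    ,  0.    ,  0.    ]), array([ 0.3588, -0.1119,  1.2157]), array([ 0.7114,  0.0509, -0.0487, -0.6993])]
side [np.float64(544.3618), np.float64(544.3618), np.float64(317.0535), np.float64(236.2159), array([-0.1632,  0.    ,  0.    ,  0.    ,  0.    ]), array([ 0.0196, -0.9696,  0.815 ]), array([ 0.8625,  0.431 , -0.121 , -0.236 ])]
wrist [np.float64(403.0066), np.float64(403.0066), np.float64(321.338), np.float64(236.4426), array([-0.0136,  0.    ,  0.    ,  0.    ,  0.    ]), array([0.1323, 0.5386, 0.3859]), array([ 0.818 , -0.1085, -0.074 ,  0.56  ])]
{'time_s': 0.15, 'joint_pos': array([ 9.98232338e-01,  2.59167456e-01,  1.53577693e+00, -5.51532646e-07,
        1.34800883e+00, -2.02842287e-01]), 'joint_velocities': array([-0.00083041, -0.00014223, -0.003139  , -0.0009916 ,  0.00075315,
        0.00047629]), 'joint_efforts': array([ 2.42763206e-03, -4.37642491e+01, -2.84232169e+01,  7.20573566e-02,
        3.77595797e-02, -1.24211278e-04]), 'tcp_pos': array([0.19852658, 0.51249535, 0.21803505]), 'orientation': array([-2.56938904e-04,  1.83809654e-01,  9.82961621e-01, -6.29889080e-04]), 'ft_force': array([-0.58271932,  0.35025669, -0.08841288]), 'ft_torque': array([ 0.00136583,  0.03822632, -0.0621979 ]), 'grip_force': 0.0, 'gripper_width': 1.0027323175098826}
```

View pics/top0.png

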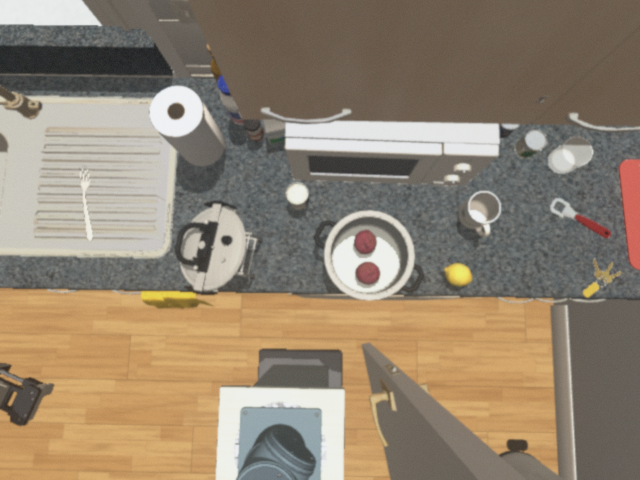

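View pics/side0.png

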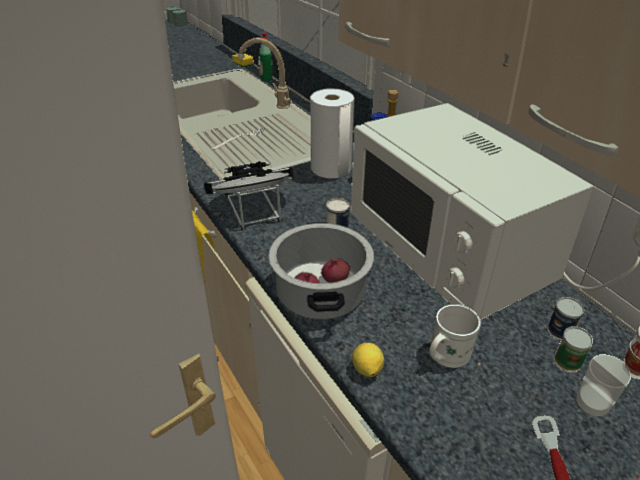

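The top view shows the pan at about (369,256). The lid on its rest is at (212,248), with the arch bar on its left at about (186,243) and the valve on its right at (227,240). The side view shows the lid at about (250,180) and the pan at (321,265). I'll enlarge both views to get the detail points.

```bash
cat > h.py <<'E'
import numpy as np,cv2
from scipy.spatial.transform import Rotation as R
def rot(q): return R.from_quat(np.roll(q,-1)).as_matrix()
def ray(im,uv):
    K=np.array([[im["fx"],0,im["cx"]],[0,im["fy"],im["cy"]],[0,0,1]])
    p=cv2.undistortPoints(np.array(uv,float).reshape(-1,1,2),K,np.array(im["distortion"])).reshape(-1,2)
    d=np.c_[p[:,0],-p[:,1],-np.ones(len(p))]@rot(im["orientation"]).T
    return np.array(im["position"]),d/np.linalg.norm(d,axis=1)[:,None]
def plane(im,uv,z):
    o,d=ray(im,uv); return o+d*((z-o[2])/d[:,2])[:,None]
def tri(a,ua,b,ub):
    o1,d1=ray(a,ua);o2,d2=ray(b,ub);d1=d1[0];d2=d2[0]
    s=np.linalg.lstsq(np.c_[d1,-d2],o2-o1,rcond=None)[0]
    p=o1+s[0]*d1;q=o2+s[1]*d2
    return (p+q)/2,np.linalg.norm(p-q)
def proj(im,P):
    K=np.array([[im["fx"],0,im["cx"]],[0,im["fy"],im["cy"]],[0,0,1]])
    c=(np.atleast_2d(P)-im["position"])@rot(im["orientation"])*[1,-1,-1]
    return cv2.projectPoints(c,np.zeros(3),np.zeros(3),K,np.array(im["distortion"]))[0].reshape(-1,2)
E
python3 - <<'E'
import pickle,cv2,numpy as np
d=pickle.load(open("im0.pkl","rb"))
a=cv2.resize(d["top"]["frame"][195:305,165:265],None,fx=4,fy=4,interpolation=cv2.INTER_CUBIC)
b=cv2.resize(d["side"]["frame"][150:240,195:295],None,fx=4,fy=4,interpolation=cv2.INTER_CUBIC)
o=np.zeros((440,800,3),np.uint8);o[:440,:400]=a;o[:360,400:]=b
cv2.imwrite("pics/crop1.png",o[:,:,::-1])
E
```

```text
(no output)
```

View pics/crop1.png

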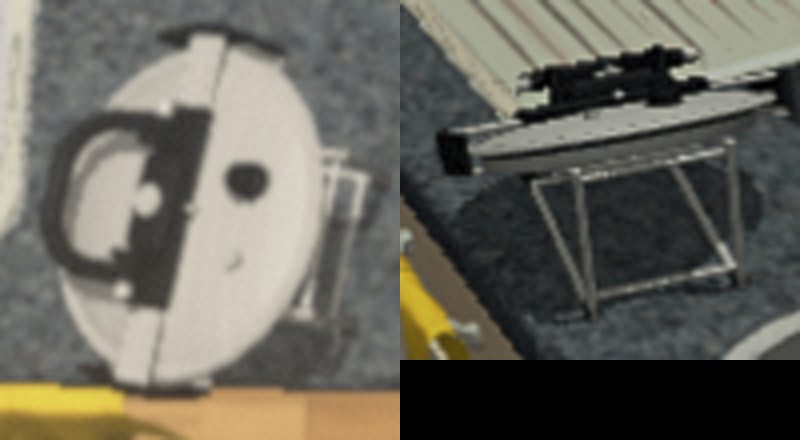

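The crop shows the bar centre at crop (55,195), which is top px (178.8,243.8). The valve is at top px (226.5,240), the rim ellipse centre at about top px (213,248), and the rim centre in the side view at about (251,182). Next I'll fit the pan flange and triangulate.

```bash
python3 - <<'E'
import pickle
from h import *
from scipy.optimize import least_squares
d=pickle.load(open("im0.pkl","rb"));T=d["top"];S=d["side"]
print("rim ctr",tri(T,[213.2,248],S,[251.3,182]))
# pan flange ring: bright, low saturation ring, fit circle on z=.105 plane
for nm,c,rr in (("top",(369,256),(36,52)),):
    im=d[nm];hsv=cv2.cvtColor(im["frame"],cv2.COLOR_RGB2HSV)
    g=cv2.GaussianBlur(cv2.cvtColor(im["frame"],cv2.COLOR_RGB2GRAY),(3,3),0).astype(float)
    P=[]
    for t in np.arange(0,2*np.pi,.05):
        rs=np.arange(38,54,.25);xy=np.c_[c[0]+rs*np.cos(t),c[1]+rs*np.sin(t)].astype(np.float32)
        v=cv2.remap(g.astype(np.float32),xy[:,0:1],xy[:,1:2],1).ravel()
        k=np.argmin(np.gradient(v)*(rs>40));P.append(xy[k])
    W=plane(im,P,.105)[:,:2]
    f=least_squares(lambda p:np.hypot(*(W-p[:2]).T)-p[2],[W[:,0].mean(),W[:,1].mean(),.11],loss="soft_l1",f_scale=.002)
    print("pan",f.x,np.median(abs(f.fun)))
# lid points fit; tilt fixed 28deg, unknown x,y,z,yaw
def lidR(yaw): return (R.from_euler("z",yaw)*R.from_euler("y",-np.radians(28))).as_matrix()
obs=[(T,[178.8,243.8],[-.075,0,.055]),(T,[226.5,240.2],[.058,0,.046]),(T,[213.2,248],[0,0,.016]),(S,[251.3,182],[0,0,.016])]
def res(p): return np.concatenate([proj(i,p[:3]+lidR(p[3])@np.array(X))[0]-u for i,u,X in obs])
f=least_squares(res,[.33,.2,.07,-1.7]);print("lid",f.x,f.fun.round(1).reshape(-1,2).tolist())
b=f.x[:3]+lidR(f.x[3])@[-.075,0,.052];print("bar",b, "up bar",f.x[:3]+lidR(f.x[3])@[0,0,.127])
print("side bar/valve px",proj(S,f.x[:3]+np.array([lidR(f.x[3])@np.array(q) for q in ([-.075,0,.059],[.058,0,.046],[0,-.118,.008],[0,.06,.062],[0,-.06,.062],[0,0,0])])).round(1).tolist())
s=plane(T,[[480,207],[458,274],[297,200],[205,155]],0.05);print(s)
E
```

```text
rim ctr (array([0.49899908, 0.17387604, 0.07308511]), np.float64(0.007432690647172616))
pan [ 0.48300661 -0.2110559   0.10963568] 0.0005685060108157128
lid [ 0.50315866  0.16587453  0.05921741 -1.56003385] [[1.7, 1.0], [-2.3, 2.0], [0.9, -3.0], [0.1, -0.3]]
bar [0.50218324 0.25650287 0.06992032] up bar [0.50251698 0.22549396 0.17135176]
side bar/valve px [[237.7, 167.0], [256.4, 170.0], [210.6, 197.2], [267.2, 159.0], [225.8, 170.8], [252.9, 187.6]]
[[ 0.61659481 -0.50236011  0.05      ]
 [ 0.44265003 -0.44157891  0.05      ]
 [ 0.62707221 -0.02946591  0.05      ]
 [ 0.74392211  0.21542906  0.05      ]]
```

```bash
cat > fit.py <<'E'
import pickle
from h import *
from scipy.optimize import least_squares
d=pickle.load(open("im0.pkl","rb"));T=d["top"];S=d["side"]
def lidR(yaw): return (R.from_euler("z",yaw)*R.from_euler("y",-np.radians(28))).as_matrix()
c=lambda x,y:[165+x/4-.4,195+y/4-.4]
s=lambda x,y:[195+(x-400)/4-.4,150+y/4-.4]
obs=[(T,c(53,196),[-.075,0,.055]),(T,c(246,180),[.058,0,.046]),(T,c(224,36),[0,.118,.016]),(T,c(150,384),[0,-.118,.016]),
 (T,c(193,212),[0,0,.016]),(S,s(455,150),[0,-.115,.012]),(S,s(625,128),[0,0,.016])]
E
python3 - <<'E'
from fit import *
def res(p): return np.concatenate([proj(i,p[:3]+lidR(p[3])@np.array(X))[0]-u for i,u,X in obs])
f=least_squares(res,[.5,.17,.06,-1.7],loss="soft_l1");print("lid",f.x,res(f.x).round(1).reshape(-1,2).tolist())
M=lidR(f.x[3]);print("bar",f.x[:3]+M@[-.075,0,.052],"up",f.x[:3]+M@[0,0,.127])
n=proj(T,[[.5,.17,0],[.5,.17,.1],[.5,.07,0],[.6,.17,0]]);print(n.round(1).tolist())
W=d["wrist"];print("wrist px",proj(W,f.x[:3]+np.array([M@np.array(q) for q in ([-.075,0,.052],[0,0,.016])])))
E
```

```text
lid [ 0.5007152   0.17029257  0.06065677 -1.70624487] [[1.3, -3.2], [-4.2, 5.3], [0.3, -3.8], [1.2, 1.8], [-0.7, -2.2], [-0.4, 4.1], [-0.7, -1.0]]
bar [0.51295389 0.26009604 0.07135968] up [0.50876637 0.22936936 0.17279112]
[[222.0, 249.8], [212.8, 244.9], [259.6, 250.4], [223.8, 212.8]]
wrist px [[206.46200795 574.23504888]
 [131.54407295 590.12750501]]
```

View pics/wrist0.png

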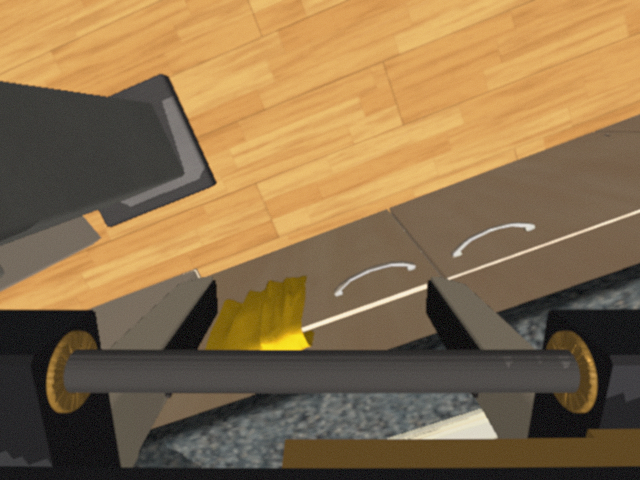

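The wrist view shows only floor and cabinet so far. The dark disc doesn't lie on the lid's x line, so I'll drop it and refit on the straps, bar and rim.

```bash
python3 - <<'E'
from fit import *
obs=[o for k,o in enumerate(obs) if k not in(1,)]
obs+=[(T,c(144,197),[0,0,.055])]
def res(p): return np.concatenate([proj(i,p[:3]+lidR(p[3])@np.array(X))[0]-u for i,u,X in obs])
f=least_squares(res,[.5,.17,.06,-1.7],loss="soft_l1");print("lid",f.x,res(f.x).round(1).reshape(-1,2).tolist())
M=lidR(f.x[3]);print("bar",f.x[:3]+M@[-.075,0,.052],"up",f.x[:3]+M@[0,0,.127])
from rig import r
A=rot(r.get_state()["orientation"]);print(A.round(3))
E
```

```text
lid [ 0.49762947  0.17160226  0.0597885  -1.7136103 ] [[0.8, -2.2], [0.1, -2.5], [0.3, 3.0], [-1.2, -0.9], [-1.7, 4.3], [-1.9, -0.6], [0.2, -0.1]]
bar [0.51052926 0.26131314 0.07049141] up [0.50611554 0.23061815 0.17192285]
[[-0.932  0.361 -0.001]
 [ 0.361  0.932 -0.001]
 [ 0.    -0.001 -1.   ]]
```

Call:
{"op": "step_arm", "data": {"increments": [{"slide":[-6,-1.9,0],"roll":-0.1,"fingers":5},{"slide":[-12,-3.8,0],"roll":-0.2,"fingers":5},{"slide":[-18,-5.7,0],"roll":-0.23,"fingers":5},{"slide":[-24,-7.6,0],"roll":-0.23,"fingers":5},{"slide":[-30,-9.5,0],"roll":-0.23,"fingers":5}]}}

```text
time_s: 0.78
tcp_pos: [0.4437, 0.3157, 0.2185]
orientation: [-0.0, 0.07, 0.998, 0.0]
ft_force: [0.6, 0.7, -0.0]
gripper_width: 0.553
grip_force: 0.0
```

Call:
{"op": "step_arm", "data": {"increments": [{"slide":[-3.7,-2.3,0]},{"slide":[-7.4,-4.5,1]},{"slide":[-7.4,-4.5,2]},{"slide":[-7.4,-4.5,2]}]}}

```text
$.increments[0]: bad value
```

```bash
cat > look.py <<'E'
import sys,pickle,cv2,numpy as np
from rig import r,cams
d={}
for n in sys.argv[2:]:
    d[n]=cams.get_image(n); cv2.imwrite(f"pics/{n}{sys.argv[1]}.png",d[n]["frame"][:,:,::-1])
pickle.dump(d,open(f"im{sys.argv[1]}.pkl","wb"))
s=r.get_state();print(s["time_s"],s["tcp_pos"].round(4),s["orientation"].round(4),s["ft_force"].round(1),s["gripper_width"].round(3),s["grip_force"])
E
python3 look.py 1 wrist top side
```

```text
Traceback (most recent call last):
  File "look.py", line 7, in <module>
    s=r.get_state();print(s["time_s"],s["tcp_pos"].round(4),s["orientation"].round(4),s["ft_force"].round(1),s["gripper_width"].round(3),s["grip_force"])
                                                                                                             ^^^^^^^^^^^^^^^^^^^^^^^^
AttributeError: 'float' object has no attribute 'round'
```

View pics/wrist1.png

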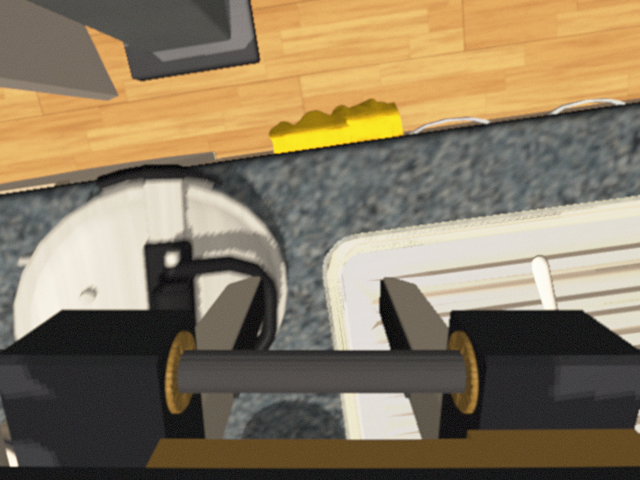

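The wrist picture shows the bridge and strap running almost vertically at column 165, so the yaw fits. The near arch leg runs from (180,265) to (270,300), and the bar is partly hidden at column 268. I'll move the gripper past the bar to see it unobstructed.

Call:
{"op": "step_arm", "data": {"increments": [{"slide":[-5.5,-2.5,0],"roll":0,"fingers":5},{"slide":[-11,-4,0],"roll":0,"fingers":5},{"slide":[-11,-4,0],"roll":0,"fingers":5},{"slide":[-11,-4,0],"roll":0,"fingers":5}]}}

```text
time_s: 1.42
tcp_pos: [0.5443, 0.2633, 0.2181]
orientation: [-0.001, 0.069, 0.998, 0.0]
ft_force: [-0.2, 0.4, -0.6]
gripper_width: 0.539
grip_force: 0.0
```

```bash
sed -i 's/s\["gripper_width"\].round(3)/round(s["gripper_width"],3)/' look.py; python3 look.py 2 wrist
```

```text
1.475 [0.544  0.2636 0.2184] [-8.000e-04  6.910e-02  9.976e-01  1.000e-04] [-0.   0.2 -0.6] 0.535 0.0
```

View pics/wrist2.png

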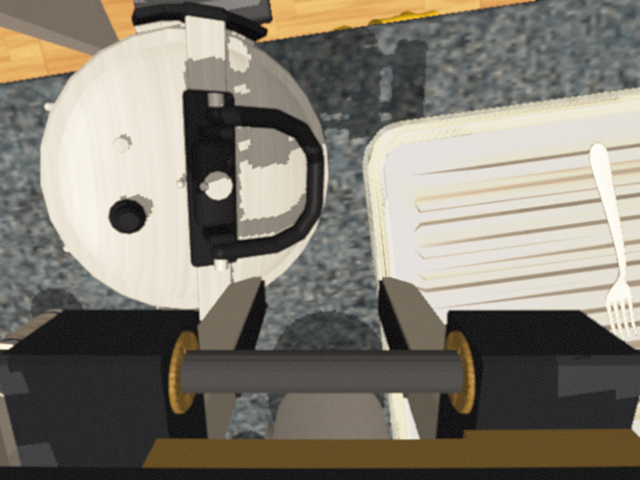

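The wrist view shows the whole lid clearly. The bar centre is at (317,183), the hinge pins are at (216,100) and (220,265), and the rim circle spans about columns 41 to 327.

```bash
python3 - <<'E'
from fit import *
W=pickle.load(open("im2.pkl","rb"))["wrist"]
print("bar@.07",plane(W,[[317,183]],.0705), "tri",tri(W,[317,183],T,c(53,196)))
print("pins dir",np.diff(plane(W,[[220,265],[216,100]],.11),axis=0), "bridge edge",np.diff(plane(W,[[191,265],[184,93]],.11),axis=0))
print("strap",np.diff(plane(W,[[207,300],[204,18]],.07),axis=0))
obs=[o for k,o in enumerate(obs) if k in (0,4,6)]
obs+=[(W,[317,183],[-.075,0,.052]),(W,[218,182.5],[0,0,.052]),(W,[216,100],[0,-.051,.052]),(W,[220,265],[0,.051,.052])]
def res(p): return np.concatenate([proj(i,p[:3]+lidR(p[3])@np.array(X))[0]-u for i,u,X in obs])
f=least_squares(res,[.5,.17,.06,-1.7],loss="soft_l1");print("lid",f.x,res(f.x).round(1).reshape(-1,2).tolist())
M=lidR(f.x[3]);print("bar",f.x[:3]+M@[-.075,0,.052],"up",f.x[:3]+M@[0,0,.127],"hinge",f.x[:3]+M@[0,0,.052])
E
```

```text
bar@.07 [[0.51459284 0.26435034 0.0705    ]] tri (array([0.50960744, 0.26445795, 0.0738212 ]), np.float64(0.009045629255709429))
pins dir [[-0.11173596  0.02040965  0.        ]] bridge edge [[-0.11601251  0.02151343  0.        ]]
strap [[-0.21299936  0.04353828  0.        ]]
lid [ 0.49563175  0.17446534  0.06499369 -1.75303079] [[-0.7, -3.1], [-2.9, -0.5], [-3.1, -2.6], [-1.5, -2.2], [0.0, 0.6], [0.3, 5.0], [-0.3, -10.7]]
bar [0.51205705 0.26359815 0.0756966 ] up [0.50643705 0.23310094 0.17712804] hinge [0.50005597 0.19847362 0.11090697]
```

Call:
{"op": "step_arm", "data": {"increments": [{"slide":[3.1,-0.4,0],"roll":0.04,"fingers":3.4},{"slide":[3.1,-0.4,5],"roll":0.04,"fingers":3.4},{"slide":[3.1,-0.4,10],"roll":0.04,"fingers":3.4},{"slide":[3.1,-0.4,13],"roll":0.04,"fingers":3.4},{"slide":[3.1,-0.4,13],"roll":0.04,"fingers":3.4}]}}

```text
time_s: 2.1
tcp_pos: [0.5111, 0.2633, 0.0868]
orientation: [-0.003, 0.089, 0.996, -0.001]
ft_force: [0.9, 0.1, -0.1]
gripper_width: 0.367
grip_force: 0.0
```

```bash
python3 look.py 3 wrist side
```

```text
2.2 [0.5143 0.2637 0.0899] [5.00e-04 8.90e-02 9.96e-01 3.00e-04] [-0.2 -0.3  0.4] 0.367 0.0
```

View pics/wrist3.png

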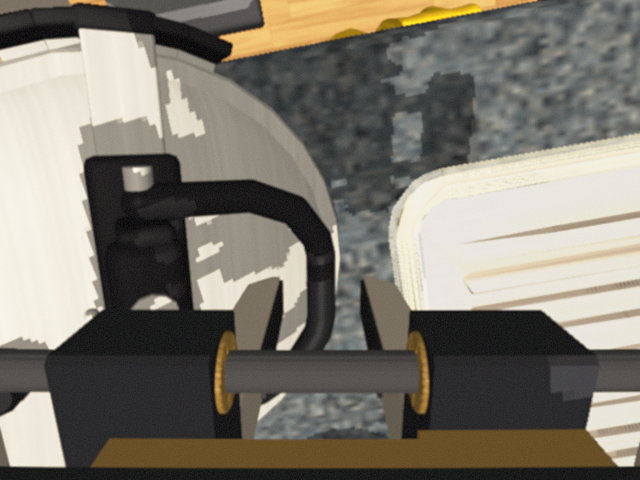

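The bar at column 318 lies centred between the finger pads (280 and 362). I'll go down and grip lightly.

Call:
{"op": "step_arm", "data": {"increments": [{"slide":[0,0,1.5],"roll":0,"fingers":3.4},{"slide":[0,0,2.8],"roll":0,"fingers":3.4},{"slide":[0,0,2.8],"roll":0,"fingers":1.0},{"slide":[0,0,2.8],"roll":0,"fingers":1.0},{"slide":[0,0,2.8],"roll":0,"fingers":1.0}], "newtons": 4}}

```text
time_s: 2.82
tcp_pos: [0.5148, 0.2627, 0.0609]
orientation: [0.0, 0.09, 0.996, 0.0]
ft_force: [1.1, -1.1, -0.4]
gripper_width: 0.147
grip_force: 4.0
```

Call:
{"op": "step_arm", "data": {"increments": [{"slide":[0,0.5,-1.2],"roll":0,"fingers":1.0},{"slide":[0,0.8,-2.5],"roll":0,"fingers":1.0},{"slide":[0,0.9,-3.8],"roll":0,"fingers":1.0},{"slide":[0,0.7,-5.1],"roll":0,"fingers":1.0},{"slide":[0,0.3,-6.3],"roll":0,"fingers":1.0}]}}

```text
time_s: 3.45
tcp_pos: [0.5156, 0.2675, 0.1257]
orientation: [0.001, 0.09, 0.996, 0.002]
ft_force: [-0.2, 7.3, 1.9]
gripper_width: 0.149
grip_force: 4.0
```

```bash
python3 look.py 4 side wrist;  python3 - <<'E'
import cv2,numpy as np
a=cv2.imread("pics/side4.png")[100:250,180:330];b=cv2.imread("pics/wrist4.png")
cv2.imwrite("pics/c4.png",np.hstack([cv2.resize(a,(400,400)),cv2.resize(b,(400,400))]))
E
```

```text
3.55 [0.5161 0.2674 0.1269] [0.0019 0.0898 0.996  0.0022] [-0.9  7.2  3.1] 0.149 4.001244194805622
```

View pics/c4.png

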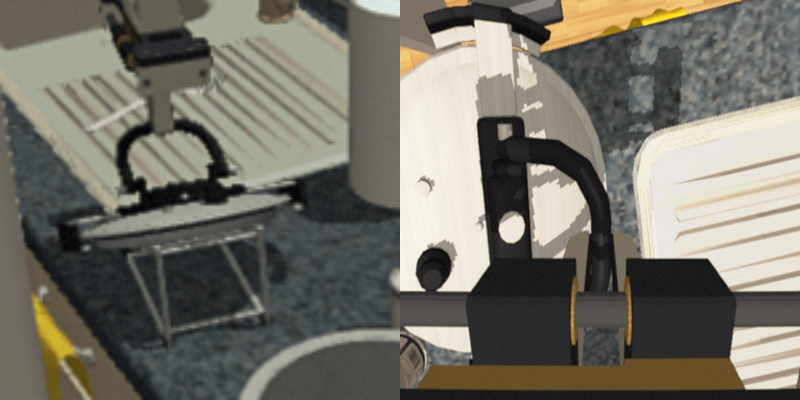

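The side view shows the arch raised to about 50°, past its over-centre point, with the lid still on the rest. There is a 7 N side load on the tool, so I'll release and let the arch spring up.

Call:
{"op": "step_arm", "data": {"increments": [{"slide":[0,0.4,0],"roll":0,"fingers":1.0},{"slide":[0,0.4,0],"roll":0,"fingers":4},{"slide":[0,0.4,0],"roll":0,"fingers":4},{"slide":[0,0.4,-5],"roll":0,"fingers":4},{"slide":[0,0.4,-11],"roll":0,"fingers":4}]}}

```text
time_s: 4.18
tcp_pos: [0.5148, 0.2688, 0.2331]
orientation: [-0.002, 0.09, 0.996, -0.001]
ft_force: [1.1, 0.8, 0.7]
gripper_width: 0.426
grip_force: 0.0
```

Call:
{"op": "step_arm", "data": {"increments": [{"slide":[-5,0,-2],"roll":0,"fingers":5},{"slide":[-5,0,-2],"roll":0,"fingers":5},{"slide":[-5,0,-2],"roll":0,"fingers":5}]}}

```text
time_s: 4.55
tcp_pos: [0.5643, 0.2602, 0.2524]
orientation: [-0.001, 0.09, 0.996, -0.0]
ft_force: [0.4, 0.5, -0.3]
gripper_width: 0.536
grip_force: 0.0
```

```bash
python3 look.py 5 wrist side top; python3 - <<'E'
import cv2,numpy as np
a=cv2.imread("pics/side5.png")[80:230,180:330];b=cv2.imread("pics/wrist5.png");t=cv2.imread("pics/top5.png")[190:310,150:270]
o=np.zeros((480,800,3),np.uint8);o[:,:]=0;o[:360,:480]=b[:360,:480];o[:320,480:]=cv2.resize(a,(320,320));o[320:480,480:640]=cv2.resize(t,(160,160))
cv2.imwrite("pics/c5.png",o)
E
```

```text
4.7 [0.5636 0.2606 0.2525] [-1.30e-03  8.96e-02  9.96e-01 -4.00e-04] [ 0.3  0.3 -0.7] 0.538 0.0
```

View pics/c5.png

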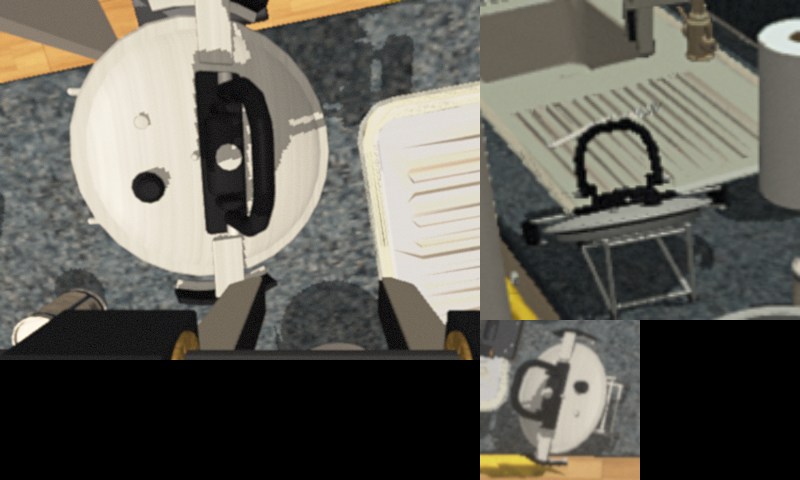

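The arch stands upright and both jaws are open. In the wrist picture the bar is at about (266,155), and in the side picture at about (245.6,138.6).

```bash
python3 - <<'E'
from fit import *
D=pickle.load(open("im5.pkl","rb"));W=D["wrist"]
g=cv2.cvtColor(W["frame"],cv2.COLOR_RGB2GRAY)
for v in (125,140,155,170,185):
    k=np.where(g[v,248:300]<60)[0]+248; print(v,k.min(),k.max())
print(plane(W,[[262,155]],.175),plane(W,[[262,155]],.165),tri(W,[262,155],D["side"],[245.6,138.6]))
print(plane(W,[[262,190],[262,120]],.175))
E
```

```text
125 250 271
140 252 272
155 253 273
170 253 273
185 253 273
[[0.50327829 0.23540848 0.175     ]] [[0.50362929 0.23387419 0.165     ]] (array([0.51126638, 0.23177235, 0.17073745]), np.float64(0.016710598854714678))
[[0.52385558 0.23084453 0.175     ]
 [0.48356126 0.23977425 0.175     ]]
```

Call:
{"op": "step_arm", "data": {"increments": [{"slide":[3,-1.8,0],"roll":0,"fingers":4},{"slide":[5.5,-3.5,0],"roll":0,"fingers":4},{"slide":[5.5,-3.5,3],"roll":0,"fingers":4},{"slide":[5.5,-3.5,5.5],"roll":0,"fingers":4},{"slide":[5.5,-3.5,5.5],"roll":0,"fingers":4}]}}

```text
time_s: 5.32
tcp_pos: [0.5023, 0.2358, 0.1966]
orientation: [-0.002, 0.09, 0.996, -0.001]
ft_force: [-0.3, -0.1, 0.5]
gripper_width: 0.429
grip_force: 0.0
```

```bash
python3 look.py 6 wrist side; python3 - <<'E'
import cv2,numpy as np
a=cv2.imread("pics/side6.png")[60:240,160:340];b=cv2.imread("pics/wrist6.png")
cv2.imwrite("pics/c6.png",np.hstack([cv2.resize(a,(400,400)),b[80:480,120:520]]))
E
```

```text
5.425 [0.5044 0.2362 0.1991] [-1.00e-04  8.96e-02  9.96e-01 -0.00e+00] [ 1.   0.4 -0.4] 0.431 0.0
```

View pics/c6.png

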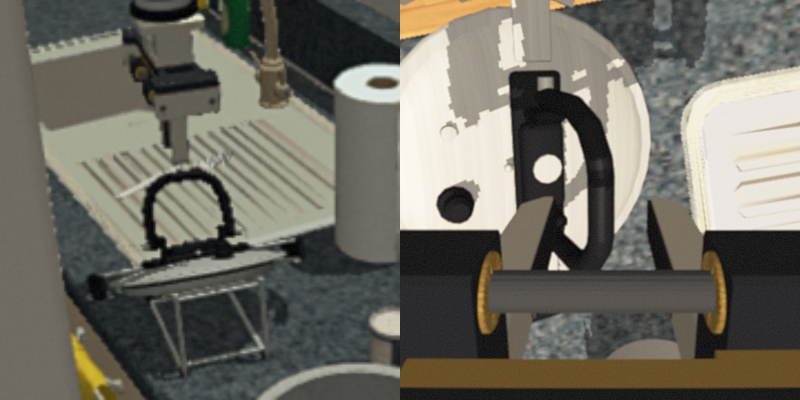

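```bash
python3 - <<'E'
from fit import *
D=pickle.load(open("im6.pkl","rb"));W=D["wrist"];S6=D["side"]
g=cv2.cvtColor(W["frame"],cv2.COLOR_RGB2GRAY)
for v in range(190,355,10):
    k=np.where(g[v,275:345]<70)[0]+275; print(v,(k.min(),k.max()) if len(k) else 0,end=" ")
print();print(plane(W,[[320,220],[320,267],[320,300],[320,345]],.175))
gs=cv2.cvtColor(S6["frame"],cv2.COLOR_RGB2GRAY)
for v in range(136,170,2):
    k=np.where(gs[v,215:275]<60)[0]+215; print(v,(k.min(),k.max()) if len(k) else 0,end=" ")
print(); print("side px of tcp, guessed bar pts",proj(S6,[[.5044,.2362,.1991],[.503,.2355,.174],[.508,.2345,.174]]).round(1).tolist())
E
```

```text
190 (np.int64(275), np.int64(311)) 200 (np.int64(275), np.int64(319)) 210 (np.int64(275), np.int64(323)) 220 (np.int64(275), np.int64(325)) 230 (np.int64(275), np.int64(329)) 240 (np.int64(281), np.int64(331)) 250 (np.int64(282), np.int64(332)) 260 (np.int64(277), np.int64(333)) 270 (np.int64(275), np.int64(333)) 280 (np.int64(275), np.int64(333)) 290 (np.int64(275), np.int64(333)) 300 (np.int64(275), np.int64(332)) 310 (np.int64(275), np.int64(332)) 320 (np.int64(275), np.int64(332)) 330 (np.int64(275), np.int64(331)) 340 (np.int64(282), np.int64(325)) 350 (np.int64(289), np.int64(344)) 
[[0.47442063 0.24032287 0.175     ]
 [0.49796363 0.2360263  0.175     ]
 [0.51541119 0.232842   0.175     ]
 [0.54055349 0.22825313 0.175     ]]
136 (np.int64(246), np.int64(250)) 138 (np.int64(235), np.int64(254)) 140 (np.int64(231), np.int64(257)) 142 (np.int64(229), np.int64(258)) 144 (np.int64(227), np.int64(259)) 146 (np.int64(226), np.int64(261)) 148 (np.int64(226), np.int64(262)) 150 (np.int64(225), np.int64(263)) 152 (np.int64(225), np.int64(262)) 154 (np.int64(224), np.int64(263)) 156 (np.int64(225), np.int64(263)) 158 (np.int64(225), np.int64(264)) 160 (np.int64(225), np.int64(264)) 162 (np.int64(225), np.int64(264)) 164 (np.int64(226), np.int64(265)) 166 (np.int64(226), np.int64(264)) 168 (np.int64(227), np.int64(261)) 
side px of tcp, guessed bar pts [[238.6, 129.3], [238.9, 138.2], [240.8, 137.9]]
```

Call:
{"op": "step_arm", "data": {"increments": [{"slide":[-0.5,0,2],"roll":0,"fingers":4},{"slide":[-0.5,0,4.2],"roll":0,"fingers":4},{"slide":[-0.5,0,4.2],"roll":0,"fingers":0.8},{"slide":[-0.5,0,4.2],"roll":0,"fingers":0.8},{"slide":[-0.5,0,4.2],"roll":0,"fingers":0.8}], "newtons": 9}}

```text
time_s: 6.05
tcp_pos: [0.5103, 0.2352, 0.158]
orientation: [0.001, 0.09, 0.996, 0.0]
ft_force: [-0.0, -1.8, -2.1]
gripper_width: 0.158
grip_force: 1.0
```

Call:
{"op": "step_arm", "data": {"increments": [{"slide":[0,0,-0.4],"roll":0,"fingers":0.8},{"slide":[0,0,-0.8],"roll":0,"fingers":0.8},{"slide":[0,0,-1.2],"roll":0,"fingers":0.8},{"slide":[0,0,-1.6],"roll":0,"fingers":0.8},{"slide":[0,0,-2.0],"roll":0,"fingers":0.8}]}}

```text
time_s: 6.68
tcp_pos: [0.5095, 0.2353, 0.1769]
orientation: [-0.0, 0.09, 0.996, 0.0]
ft_force: [1.0, -1.2, -6.1]
gripper_width: 0.147
grip_force: 9.0
```

Call:
{"op": "step_arm", "data": {"increments": [{"slide":[0,0,-1],"roll":0,"fingers":0.8},{"slide":[0,0,-2],"roll":0,"fingers":0.8},{"slide":[0,0,-3],"roll":0,"fingers":0.8},{"slide":[0,0,-4],"roll":0,"fingers":0.8},{"slide":[0,0,-5],"roll":0,"fingers":0.8}]}}

```text
time_s: 7.3
tcp_pos: [0.5095, 0.235, 0.2274]
orientation: [0.0, 0.09, 0.996, -0.0]
ft_force: [-0.7, 0.0, -6.6]
gripper_width: 0.146
grip_force: 9.0
```

Call:
{"op": "step_arm", "data": {"increments": [{"slide":[0,0,-1.5],"roll":0,"fingers":0.8},{"slide":[0,0,-3],"roll":0,"fingers":0.8},{"slide":[0,0,-4.5],"roll":0,"fingers":0.8},{"slide":[0,0,-6],"roll":0,"fingers":0.8},{"slide":[0,0,-6],"roll":0,"fingers":0.8}]}}

```text
time_s: 7.92
tcp_pos: [0.5103, 0.2353, 0.2884]
orientation: [0.001, 0.09, 0.996, 0.001]
ft_force: [0.1, 0.5, -7.9]
gripper_width: 0.143
grip_force: 9.0
```

```bash
python3 look.py 7 wrist side top; python3 - <<'E'
from fit import *
D=pickle.load(open("im7.pkl","rb"));
# lid: difference mask against earlier pictures, region
tcp=np.array([.5095,.2353,.2869])
for n,prev in(("side","im5.pkl"),("top","im0.pkl")):
    im=D[n];P=pickle.load(open(prev,"rb"))[n]
    for t in (0,28):
        Rl=(R.from_euler("z",-1.755)*R.from_euler("y",-np.radians(t))).as_matrix()
        bar=tcp+[0,0,.017];pts=[[0,.107,.016],[0,-.107,.016],[.107,0,.016],[-.107,0,.016],[0,0,.016],[.058,.02,.046]]
        print(n,t,proj(im,[bar+Rl@(np.array(p)-[0,0,.127]) for p in pts]).round(0).tolist())
    g=cv2.cvtColor(im["frame"],cv2.COLOR_RGB2GRAY).astype(int);gp=cv2.cvtColor(P["frame"],cv2.COLOR_RGB2GRAY).astype(int)
    u0,v0=(205,85) if n=="side" else (165,185)
    print("\n".join("".join("#" if x<60 else ("." if x<115 else("+" if x<165 else "o")) for x in g[v,u0:u0+110]) for v in range(v0,v0+(110 if n=="side" else 110),2)))
E
```

```text
8.075 [0.5093 0.2349 0.2861] [-4.00e-04  8.98e-02  9.96e-01 -2.00e-04] [ 0.1  0.2 -7.1] 0.146 8.998634666204453
side 0 [[280.0, 125.0], [200.0, 138.0], [251.0, 149.0], [232.0, 115.0], [241.0, 131.0], [253.0, 129.0]]
side 28 [[286.0, 128.0], [203.0, 142.0], [254.0, 132.0], [238.0, 137.0], [245.0, 135.0], [255.0, 120.0]]
.............................#.........ooooooooooooo+oo++oooo++...##...##.........############################
.............................#.........oooooooo+ooooooooo+o+ooooo+..#.....++++++++...#########################
.............................##.......++oooooooo++oooooooooo+o+ooo+++...+........++#....######################
..............................#........####.+oooooo+oooooooooo++++ooo+....+++++++...####...###################
........................#######........########++ooooooo+oo+oooo++++++..........#...#######...#############.+o
.....................##########........###########+oooo+ooooooo+ooooo+...........#..#########.....#######.+ooo
...................############............########+ooo+oooooooooooooo++.......++...############....#####+oooo
..
[... 10937 characters left out ...]
......................+.+.........
+.............................................................................................................
+..............................................................................................+..............
++++++++++++++++............................................................................++..++.....++.....
...++++++++...................................................................................................
..............................................................................................................
o++oooooo+ooooooooooooooooooooo+++++++++++++++++++++++++++++++++++++++++++++++++++++++++++++++++++++++++++++++
```

The lid is off the rest and hangs nearly level: the top-view valve is at (199,231) against (197,229) expected for level. I'll carry it over the pan slowly.

Call:
{"op": "step_arm", "data": {"increments": [{"slide":[-0.2,-1.5,0],"roll":0,"fingers":0.8},{"slide":[-0.5,-4,0],"roll":0,"fingers":0.8},{"slide":[-0.9,-7.5,0],"roll":0,"fingers":0.8},{"slide":[-1.3,-11,0],"roll":0,"fingers":0.8},{"slide":[-1.8,-14.5,0],"roll":0,"fingers":0.8}]}}

```text
time_s: 8.7
tcp_pos: [0.5005, 0.0872, 0.2862]
orientation: [-0.0, 0.09, 0.996, -0.0]
ft_force: [-0.0, -0.6, -7.4]
gripper_width: 0.146
grip_force: 9.0
```

Call:
{"op": "step_arm", "data": {"increments": [{"slide":[-0.4,-3.5,0],"roll":0,"fingers":0.8},{"slide":[-0.9,-7,0],"roll":0,"fingers":0.8},{"slide":[-1.3,-10.5,0],"roll":0,"fingers":0.8},{"slide":[-1.7,-14,0],"roll":0,"fingers":0.8},{"slide":[-2.1,-17.5,0],"roll":0,"fingers":0.8}]}}

```text
time_s: 9.32
tcp_pos: [0.4896, -0.0886, 0.2863]
orientation: [-0.0, 0.09, 0.996, -0.0]
ft_force: [-0.9, -0.4, -6.6]
gripper_width: 0.148
grip_force: 9.0
```

Call:
{"op": "step_arm", "data": {"increments": [{"slide":[-0.4,-3.5,0],"roll":0,"fingers":0.8},{"slide":[-0.9,-7,0],"roll":0,"fingers":0.8},{"slide":[-1.3,-10,0],"roll":0,"fingers":0.8},{"slide":[-1.4,-12,0],"roll":0,"fingers":0.8},{"slide":[-1.5,-12.4,0],"roll":0,"fingers":0.8}]}}

```text
time_s: 9.95
tcp_pos: [0.4825, -0.2127, 0.2863]
orientation: [-0.0, 0.091, 0.996, 0.0]
ft_force: [-1.0, -0.8, -6.6]
gripper_width: 0.146
grip_force: 9.0
```

Call:
{"op": "step_arm", "data": {"increments": [{"slide":[0,0,1],"roll":0,"fingers":0.8},{"slide":[0,0,2],"roll":0,"fingers":0.8},{"slide":[0,0,2],"roll":0,"fingers":0.8},{"slide":[0,0,2],"roll":0,"fingers":0.8}]}}

```text
time_s: 10.45
tcp_pos: [0.4833, -0.2108, 0.2666]
orientation: [-0.0, 0.089, 0.996, 0.0]
ft_force: [0.7, -0.4, -6.9]
gripper_width: 0.143
grip_force: 9.0
```

```bash
python3 look.py 8 wrist side top; python3 - <<'E'
from fit import *
D=pickle.load(open("im8.pkl","rb"));
for n,u0,v0 in(("top",305,195),("side",250,150)):
    im=D[n];g=cv2.cvtColor(im["frame"],cv2.COLOR_RGB2GRAY).astype(int)
    print("\n".join("".join("#" if x<60 else ("." if x<115 else("+" if x<165 else "o")) for x in g[v,u0:u0+140]) for v in range(v0,v0+140,3)))
E
```

```text
10.6 [ 0.4837 -0.2114  0.2671] [ 5.00e-04  8.96e-02  9.96e-01 -2.00e-04] [ 1.1 -0.8 -6.7] 0.146 8.99828016757965
ooo+.........+++...+++........+++++++..+........++++oooo+++++oooo+++...+++++++++++ooooooooooooooooooooooooooo+++++++++++++++++++++++++++++++
oo+..++++++..++++++.....+++.+++++.+...++++++...+++oooo+++++oooo++....+++++++++++++++++ooooooooooooooooooooooooo+++++++++++++++++++++++++++++
+.......++......+++..++................++++++++ooooo+++++oooo++....++++++++++++++++++++++o+oooooooooooooooooooooo+++++++++++++++++++++++++++
.....++++++++.......+.+++.++.....++++++...+++oooo+++++ooooo++.....+++++++++++++++++++++++++++ooooooooooooooooooooooooo++++++++++++++++++++++
.....++......................++++++++++++++oooo+++++oooo+++.....+++++++++++++++++++++++++++++++++oooooooooooooooooooooooooo+++++++++++++++++
...................+++++.+++++........++ooooo+++++oooo++...........++++++++++++++++++++++++++++++++++++ooooooooooooooooooooooo++o+++++++++++
..+++..........+++++++++++..........++ooooo+++++oooo++................+.++++++++++++++++++++++++++++++++++ooooooooooooooooooooooooo+++++++++

[... 11566 characters left out ...]
########....############...............+..####################..+++..#########################.++....++ooooo+..####..................###
ooooo+#####################......................###################..+++..####################......++ooooo+...#........###................
oooooooo###################..................................########..+++++...#####.............++ooo++.............................#......
oooooooooo+################...............................................................+++++++...............#......##...................
+ooooooooooo+################..........................................................................................####.................
```

```bash
cat > ring.py <<'E'
from fit import *
def ring(im,c,rad,z,angs,win=6,sign=0):
    """edge points near a predicted horizontal circle; returns circle centre fitted with fixed radius on plane z"""
    g=cv2.GaussianBlur(cv2.cvtColor(im["frame"],cv2.COLOR_RGB2GRAY),(3,3),0).astype(np.float32)
    P=[]
    for t in angs:
        e=np.array([np.cos(t),np.sin(t),0]);a,b=proj(im,[np.r_[c,z]+rad*e,np.r_[c,z]+(rad+.005)*e])
        n=(b-a)/np.linalg.norm(b-a);s=np.arange(-win,win+.01,.25);q=(a+s[:,None]*n).astype(np.float32)
        v=cv2.remap(g,q[:,:1],q[:,1:],1).ravel();G=np.gradient(v)/.25
        k=np.argmax(-G*sign if sign else abs(G))
        if abs(G[k])>8: P.append(q[k])
    W=plane(im,P,z)[:,:2]
    f=least_squares(lambda p:np.hypot(*(W-p).T)-rad,c,loss="soft_l1",f_scale=.0015)
    h=least_squares(lambda p:np.hypot(*(W-p[:2]).T)-p[2],[*c,rad],loss="soft_l1",f_scale=.0015)
    return f.x.round(4),h.x.round(4),round(float(np.median(abs(f.fun))),4),len(W)
E
python3 - <<'E'
from ring import *
a=np.radians
c=np.array([.483,-.211]);full=np.arange(0,2*np.pi,.06)
print("pan top",ring(T,c,.110,.105,full,5,1))
print("pan side back+sides",ring(S,c,.110,.105,a(np.arange(-20,200,4)),5))
print("pan side front",ring(S,c,.110,.103,a(np.arange(180,340,4)),5,1))
print("pan inner top",ring(T,c,.0945,.105,full,4))
print("pan inner side",ring(S,c,.0945,.105,full,4))
D=pickle.load(open("im8.pkl","rb"))
z=.267+.017-.127+.014
for dz in(0,-.006):
  print("lid side front",dz,ring(D["side"],c,.107,z+dz,a(np.arange(200,360,4)),7,1))
  print("lid top left",dz,ring(D["top"],c,.107,z+.003+dz,a(np.arange(40,230,4)),7,1))
E
```

```text
pan top (array([ 0.4829, -0.2112]), array([ 0.483 , -0.2113,  0.1096]), 0.0007, 105)
pan side back+sides (array([ 0.4843, -0.2126]), array([ 0.4843, -0.2121,  0.1096]), 0.0007, 55)
pan side front (array([ 0.486 , -0.2094]), array([ 0.486 , -0.2091,  0.1102]), 0.0003, 40)
pan inner top (array([ 0.4838, -0.212 ]), array([ 0.4842, -0.2121,  0.0927]), 0.0017, 105)
pan inner side (array([ 0.485 , -0.2106]), array([ 0.4849, -0.2108,  0.0939]), 0.0011, 105)
lid side front 0 (array([ 0.4809, -0.2178]), array([ 0.481 , -0.2186,  0.1063]), 0.0015, 34)
lid top left 0 (array([ 0.4779, -0.2065]), array([ 0.4794, -0.2089,  0.1096]), 0.0061, 48)
lid side front -0.006 (array([ 0.4847, -0.2123]), array([ 0.4845, -0.2102,  0.1088]), 0.001, 34)
lid top left -0.006 (array([ 0.4782, -0.2072]), array([ 0.4802, -0.2103,  0.1105]), 0.0066, 48)
```

```bash
python3 - <<'E'
from ring import *
a=np.radians;c=np.array([.484,-.2115]);D=pickle.load(open("im8.pkl","rb"))
for z in (.171,.167,.163,.159):
  print(z,"side",ring(D["side"],c,.107,z,a(np.arange(200,330,3)),7,1),"top",ring(D["top"],c,.107,z+.003,a(np.r_[85:143:3]),6,1))
# tilt: side valve and bar; bar px in side pic
im=D["side"];g=cv2.cvtColor(im["frame"],cv2.COLOR_RGB2GRAY)
for t in (-8,0,8):
    Rl=(R.from_euler("z",-1.755)*R.from_euler("y",-a(t))).as_matrix()
    b=np.array([.4837,-.2114,.284]);print(t,[proj(im,b+Rl@(np.array(p)-[0,0,.127]))[0].round(1).tolist() for p in ([.058,.02,.046],[.107,0,.014],[-.107,0,.018],[0,.107,.016],[0,-.107,.016])])
E
```

```text
0.171 side (array([ 0.48  , -0.2183]), array([ 0.4803, -0.222 ,  0.1038]), 0.0008, 39) top (array([ 0.4743, -0.2106]), array([ 0.4694, -0.1996,  0.0954]), 0.0011, 20)
0.167 side (array([ 0.4826, -0.2143]), array([ 0.4828, -0.2161,  0.1053]), 0.0007, 39) top (array([ 0.4746, -0.2107]), array([ 0.4714, -0.2028,  0.0989]), 0.0015, 20)
0.163 side (array([ 0.4855, -0.2105]), array([ 0.4855, -0.2126,  0.1052]), 0.0008, 41) top (array([ 0.4749, -0.2107]), array([ 0.4732, -0.2059,  0.1021]), 0.0011, 20)
0.159 side (array([ 0.4874, -0.207 ]), array([ 0.4874, -0.2065,  0.1075]), 0.0007, 42) top (array([ 0.4753, -0.2105]), array([ 0.4723, -0.203 ,  0.0993]), 0.0012, 20)
-8 [[339.0, 228.6], [337.3, 259.8], [301.3, 189.5], [366.1, 212.4], [267.6, 233.0]]
0 [[341.4, 228.9], [340.9, 259.4], [303.5, 199.0], [369.2, 216.8], [269.8, 237.8]]
8 [[343.7, 228.3], [344.2, 257.4], [306.0, 208.2], [372.4, 220.4], [272.0, 241.9]]
```

Call:
{"op": "step_arm", "data": {"increments": [{"slide":[0,0,0.7],"roll":0,"fingers":0.8},{"slide":[0,0,1.4],"roll":0,"fingers":0.8},{"slide":[0,0,2.1],"roll":0,"fingers":0.8},{"slide":[0,0,2.8],"roll":0,"fingers":0.8},{"slide":[0,0,2.8],"roll":0,"fingers":0.8}]}}

```text
time_s: 11.22
tcp_pos: [0.4829, -0.2112, 0.2378]
orientation: [-0.001, 0.09, 0.996, 0.0]
ft_force: [1.2, 0.0, -6.7]
gripper_width: 0.144
grip_force: 9.0
```

```bash
python3 look.py 9 wrist side top; python3 - <<'E'
from ring import *
a=np.radians;c=np.array([.484,-.2115]);D=pickle.load(open("im9.pkl","rb"))
for z in (.143,.139,.135,.131):
  print(z,"side",ring(D["side"],c,.107,z,a(np.arange(200,330,3)),6,1),"sideback",ring(D["side"],c,.107,z+.004,a(np.r_[0:30:3,115:150:3]),6,0),"top",ring(D["top"],c,.107,z+.003,a(np.r_[85:143:3,200:215:3]),6,1))
im=D["side"];g=cv2.cvtColor(im["frame"],cv2.COLOR_RGB2GRAY).astype(int)
for t in (-6,0,6):
    Rl=(R.from_euler("z",-1.755)*R.from_euler("y",-a(t))).as_matrix()
    b=np.array([.484,-.2115,.253]);print(t,[proj(im,b+Rl@(np.array(p)-[0,0,.127]))[0].round(1).tolist() for p in ([.058,.02,.046],[.107,0,.014],[-.107,0,.018],[0,.107,.016],[0,-.107,.016])])
print("\n".join("".join("#" if x<60 else ("." if x<115 else("+" if x<165 else "o")) for x in g[v,255:395]) for v in range(205,305,2)))
E
```

```text
11.375 [ 0.4834 -0.2115  0.2389] [ 1.00e-04  8.98e-02  9.96e-01 -1.00e-04] [ 0.4  0.4 -6.8] 0.145 8.998237699270248
0.143 side (array([ 0.4775, -0.2192]), array([ 0.4779, -0.2218,  0.1048]), 0.001, 44) sideback (array([ 0.4839, -0.2234]), array([ 0.4914, -0.1794,  0.0897]), 0.009, 21) top (array([ 0.4783, -0.2097]), array([ 0.4693, -0.1951,  0.0906]), 0.0042, 25)
0.139 side (array([ 0.4804, -0.2154]), array([ 0.4807, -0.2177,  0.105 ]), 0.0012, 44) sideback (array([ 0.483 , -0.2237]), array([ 0.4821, -0.2352,  0.1158]), 0.0057, 20) top (array([ 0.4781, -0.2099]), array([ 0.4701, -0.1954,  0.0912]), 0.0039, 25)
0.135 side (array([ 0.4833, -0.2121]), array([ 0.4835, -0.2144,  0.105 ]), 0.0013, 44) sideback (array([ 0.4815, -0.2223]), array([ 0.4823, -0.2191,  0.105 ]), 0.0018, 19) top (array([ 0.4784, -0.2101]), array([ 0.47  , -0.1958,  0.0911]), 0.0039, 25)
0.131 side (array([ 0.4866, -0.2085]), array([ 0.4866, -0.2091,  0.1064]), 0.0016, 43) sideback (array([ 0.4848, -0.2189]), array([ 0.4831, -0.2277,  0.1124]), 0.0033, 20) top (array([ 0.4797, -0.2095]), array([ 0.4723, -0.1968,  
[... 6620 characters left out ...]
oooooooo+###########............................#####################################.....................................#.##..........
.+oooooooooooo+#########............................#####################################........................................##.........
..++oooooooooooo##########..........................######################################...........................##....###..............
....+oooooooooooo+#########.........................############################..########................#####................##...........
.....++oooooooooooo#########........................#########....................#########..............##........##...........##..........#
```

Call:
{"op": "step_arm", "data": {"increments": [{"slide":[0,0,0.5],"roll":0,"fingers":0.8},{"slide":[0,0,1.0],"roll":0,"fingers":0.8},{"slide":[0,0,1.5],"roll":0,"fingers":0.8},{"slide":[0,0,1.8],"roll":0,"fingers":0.8},{"slide":[0,0,1.8],"roll":0,"fingers":0.8}]}}

```text
time_s: 12.0
tcp_pos: [0.4832, -0.2113, 0.2204]
orientation: [-0.0, 0.09, 0.996, 0.0]
ft_force: [0.4, -0.3, -6.2]
gripper_width: 0.149
grip_force: 9.0
```

Call:
{"op": "step_arm", "data": {"increments": [{"slide":[0,0,0.2],"roll":0,"fingers":0.8},{"slide":[0,0,0.4],"roll":0,"fingers":0.8},{"slide":[0,0,0.4],"roll":0,"fingers":0.8}]}}

```text
time_s: 12.38
tcp_pos: [0.4832, -0.2114, 0.2165]
orientation: [-0.0, 0.09, 0.996, 0.0]
ft_force: [-0.6, 0.1, -6.8]
gripper_width: 0.146
grip_force: 9.0
```

Call:
{"op": "step_arm", "data": {"increments": [{"slide":[0,0,0.2],"roll":0,"fingers":0.8},{"slide":[0,0,0.4],"roll":0,"fingers":0.8},{"slide":[0,0,0.4],"roll":0,"fingers":0.8}]}}

```text
time_s: 12.75
tcp_pos: [0.4834, -0.2117, 0.2127]
orientation: [0.0, 0.09, 0.996, -0.0]
ft_force: [0.6, -0.3, -6.0]
gripper_width: 0.145
grip_force: 9.0
```

Call:
{"op": "step_arm", "data": {"increments": [{"slide":[0,0,0.2],"roll":0,"fingers":0.8},{"slide":[0,0,0.4],"roll":0,"fingers":0.8},{"slide":[0,0,0.4],"roll":0,"fingers":0.8}]}}

```text
time_s: 13.12
tcp_pos: [0.4839, -0.2126, 0.211]
orientation: [0.002, 0.09, 0.996, -0.002]
ft_force: [-2.2, -0.7, 6.6]
gripper_width: 0.144
grip_force: 9.0
```

```bash
python3 look.py 10 wrist side top; python3 - <<'E'
from ring import *
a=np.radians;c=np.array([.484,-.2115]);D=pickle.load(open("im10.pkl","rb"))
for z in (.121,.117,.113,.109,.105):
  print(z,"side",ring(D["side"],c,.107,z,a(np.arange(200,330,3)),5,1),"top",ring(D["top"],c,.107,z+.003,a(np.r_[85:143:3]),6,1))
im=D["side"];g=cv2.cvtColor(im["frame"],cv2.COLOR_RGB2GRAY).astype(int)
print(proj(im,[[.484+.09*np.cos(t),-.2115+.09*np.sin(t),.11] for t in a([250,270,290])]).round())
print("\n".join("".join("#" if x<60 else ("." if x<115 else("+" if x<165 else "o")) for x in g[v,265:395]) for v in range(215,305,2)))
E
```

```text
13.275 [ 0.4839 -0.2126  0.2111] [ 0.0016  0.0898  0.996  -0.0016] [-2.5 -0.1  7.5] 0.142 8.999674916267395
0.121 side (array([ 0.4831, -0.2223]), array([ 0.4838, -0.2174,  0.1112]), 0.0023, 37) top (array([ 0.4776, -0.2109]), array([ 0.4697, -0.1934,  0.0885]), 0.0019, 20)
0.117 side (array([ 0.481 , -0.2232]), array([ 0.4809, -0.224 ,  0.1063]), 0.0014, 42) top (array([ 0.4777, -0.2112]), array([ 0.4729, -0.2005,  0.0957]), 0.0016, 20)
0.113 side (array([ 0.4804, -0.2216]), array([ 0.4817, -0.2285,  0.1008]), 0.0011, 40) top (array([ 0.4785, -0.211 ]), array([ 0.4754, -0.2028,  0.0986]), 0.0017, 20)
0.109 side (array([ 0.4829, -0.2185]), array([ 0.4834, -0.2251,  0.1013]), 0.0009, 42) top (array([ 0.4799, -0.2098]), array([ 0.477 , -0.2043,  0.1009]), 0.0014, 20)
0.105 side (array([ 0.4854, -0.2152]), array([ 0.4856, -0.2207,  0.1022]), 0.0007, 42) top (array([ 0.4805, -0.2097]), array([ 0.4794, -0.2074,  0.1045]), 0.0013, 20)
[[330. 280.]
 [344. 276.]
 [356. 269.]]
##.........+o+...........####......############........................##############..........................+o+.##
[... 5077 characters left out ...]
.................................#####.......
oo+###########............................#####################################....................##..............##.##..........
oooo+##########...........................######################################.......................................##.........
oooooo##########..........................######################################...........................#.....###..............
ooooooo+#########.........................############################..########................##.#................###...........
ooooooooo#########........................########.....................#########..............##........##...........##..........#
```

```bash
python3 - <<'E'
from ring import *
a=np.radians;D=pickle.load(open("im10.pkl","rb"));im=D["side"]
g=cv2.GaussianBlur(cv2.cvtColor(im["frame"],cv2.COLOR_RGB2GRAY),(3,3),0).astype(np.float32)
g0=cv2.GaussianBlur(cv2.cvtColor(S["frame"],cv2.COLOR_RGB2GRAY),(3,3),0).astype(np.float32)
c=np.array([.4843,-.2112])
for t in (0,15,30,75,85,95,105,115,240,270,300,330):
    e=np.array([np.cos(a(t)),np.sin(a(t)),0]);rs=np.arange(.090,.1251,.0025)
    q=proj(im,[np.r_[c,.105]+r_*e for r_ in rs]).astype(np.float32)
    for G in (g,g0): print(t,cv2.remap(G,q[:,:1],q[:,1:],1).ravel().astype(int))
print(proj(im,[np.r_[c+[0,.107],.109],np.r_[c+[0,.107],.123],np.r_[c+[0,.11],.105]]))
from rig import r
s=r.get_state();print(s["ft_torque"].round(2),s["ft_force"].round(1))
E
```

```text
0 [173 174 174 173 173 174 175 174 174 174 174 174 174 174 175]
0 [ 67  85 119 150 164 168 168 150 115  85  75  72  71  70  71]
15 [151 161 162 162 163 164 161 142 115  87  73  73  76  75  71]
15 [ 75  98 128 151 166 167 162 141 113  85  71  71  74  74  69]
30 [13  9  8  8  8 10 21 27 33 28 25 23 28 35 44]
30 [ 83 107 134 157 169 172 159 135  95  57  35  24  29  35  44]
75 [163 162 161 160 162 161 156 130 103  77  69  67  67  59  47]
75 [ 86 107 130 152 162 162 156 128  99  74  67  65  69  69  69]
85 [147 127 104  73  45  26  11  10  10  10  10  13  21  35  53]
85 [ 87 107 136 154 166 165 153 132 104  80  71  68  69  69  71]
95 [ 13  25  55  91 131 152 156 134 107  86  72  68  66  65  63]
95 [ 87 111 138 155 163 163 154 131 104  84  71  67  66  64  62]
105 [ 89  88  87  89  97 114 128 126 107  88  82  86  87  86  79]
105 [ 83 110 139 159 167 169 165 146 115  87  80  83  85  84  77]
115 [99 95 90 88 90 94 94 89 82 77 78 80 79 76 72]
115 [ 80 100 131 153 164 166 162 142 111  81  76  78  78  75  71]
240 [129 131 137 146 153 150 135 117 100  84  68  51  34  21  15]
240 [116 129 145 158 164 166 163 145 113  86  67  50  33  20  16]
270 [177 175 173 171 165 155 144 136 115  90  72  70  70  70  69]
270 [ 45  77 123 154 163 167 167 154 123  90  70  68  69  69  68]
300 [168 168 170 172 169 160 155 150 117  77  65  67  66  68  77]
300 [ 62  84 131 162 169 169 167 154 116  75  64  66  65  67  76]
330 [169 168 170 171 171 167 165 158 127 105  98  84  53  20  18]
330 [ 55  72 125 158 164 165 167 160 116  73  63  68  69  70  70]
[[295.88308298 225.90265945]
 [295.77069062 220.74928489]
 [295.26305622 226.68142218]]
[-0.08  0.42  0.03] [-2.5 -0.1  7.5]
```

The flange edge at the back and front looks the same as in the picture of the bare pan, and no lid edge stands above it. So the lid is seated, and I'll release.

Call:
{"op": "step_arm", "data": {"increments": [{"slide":[0,0,-0.1],"roll":0,"fingers":0.8},{"slide":[0,0,-0.1],"roll":0,"fingers":3},{"slide":[0,0,-0.1],"roll":0,"fingers":3},{"slide":[0,0,-0.1],"roll":0,"fingers":3},{"slide":[0,0,-0.1],"roll":0,"fingers":3}]}}

```text
time_s: 13.9
tcp_pos: [0.4832, -0.2113, 0.2094]
orientation: [-0.0, 0.09, 0.996, 0.0]
ft_force: [-0.4, 0.5, 0.6]
gripper_width: 0.325
grip_force: 0.0
```

```bash
python3 look.py 11 wrist side; python3 - <<'E'
from ring import *
a=np.radians;D=pickle.load(open("im11.pkl","rb"));im=D["side"]
g=cv2.GaussianBlur(cv2.cvtColor(im["frame"],cv2.COLOR_RGB2GRAY),(3,3),0).astype(np.float32)
c=np.array([.4843,-.2112])
for t in (15,75,95,240,270,300):
    e=np.array([np.cos(a(t)),np.sin(a(t)),0]);rs=np.arange(.090,.1251,.0025)
    q=proj(im,[np.r_[c,.105]+r_*e for r_ in rs]).astype(np.float32)
    print(t,cv2.remap(g,q[:,:1],q[:,1:],1).ravel().astype(int))
# wrist: dark bar columns between the fingers
W=D["wrist"];gw=cv2.cvtColor(W["frame"],cv2.COLOR_RGB2GRAY).astype(int)
print(proj(W,[[.4843,-.2112,.218],[.4675,-.2082,.218],[.501,-.214,.218]]).round(0).tolist())
print("\n".join("".join("#" if x<60 else ("." if x<115 else("+" if x<165 else "o")) for x in gw[v,200:440:2]) for v in range(180,400,5)))
E
```

```text
14.0 [ 0.4832 -0.2113  0.2095] [-1.00e-04  8.97e-02  9.96e-01  1.00e-04] [-0.2 -0.  -0.9] 0.323 0.0
15 [151 161 162 162 164 165 161 142 115  87  73  73  76  74  70]
75 [163 161 160 160 162 162 157 130 102  76  68  65  66  59  46]
95 [ 15  26  56  91 131 152 156 135 108  86  73  69  67  65  64]
240 [131 141 152 160 161 151 134 117 100  84  68  51  34  22  18]
270 [177 175 173 170 165 156 144 136 115  90  72  70  70  70  69]
300 [169 169 171 172 169 160 156 151 118  77  66  67  66  69  77]
[[322.0, 302.0], [321.0, 264.0], [322.0, 338.0]]
++++++++oooooooooooooooo+++++++++++++++++++++#####.######################.+++++++++++++++++++oooooooooooooooooo+++++++++
+++++++++++++++++++++++++++++++++++++++++++++.##...#################...##.+++++++++++++++++o++++++++++++++++++++++++++++
o++++++++++++++++++++++++++++++++++++++++++++.###########################.+++++++++++++++++++++++++++++++++++++++++o++++
ooooooooooo+++++++oooooo+++++++++++++++++++++.###########################.++++++++++++++++++++ooooooooooooooooooooooooo+
oooooooooooooooooooooooooo+++++++++++++++++++.###########################.
[... 4065 characters left out ...]
.................................................................................++.###########
#############.o++.........................................................................................+++###########
#############.++..........................................................................................+++###########
#############.++...........................................................................................+.###########
#############.o+..........................................................................................+++###########
#############.++......##.............#############.oooooooooooooooooo#################.#..........##......++.###########
```

The lid is seated and level, and the arch stands upright between the fingers. I'll regrip lightly and guide the bar down its arc towards lid -x, which is tool +y.

Call:
{"op": "step_arm", "data": {"increments": [{"slide":[0,-0.1,0],"roll":0,"fingers":0.8},{"slide":[0,-0.1,0],"roll":0,"fingers":0.8},{"slide":[0,-0.1,0],"roll":0,"fingers":0.8},{"slide":[0,0.9,0.1],"roll":0,"fingers":0.8},{"slide":[0,1.8,0.3],"roll":0,"fingers":0.8}], "newtons": 4}}

```text
time_s: 14.62
tcp_pos: [0.4869, -0.1934, 0.207]
orientation: [0.0, 0.09, 0.996, -0.0]
ft_force: [0.5, -2.6, 1.0]
gripper_width: 0.144
grip_force: 4.0
```

Call:
{"op": "step_arm", "data": {"increments": [{"slide":[0,1.0,0.3],"roll":0,"fingers":0.8},{"slide":[0,1.8,0.7],"roll":0,"fingers":0.8},{"slide":[0,2.6,1.25],"roll":0,"fingers":0.8},{"slide":[0,3.4,1.9],"roll":0,"fingers":0.8},{"slide":[0,3.4,1.9],"roll":0,"fingers":0.8}]}}

```text
time_s: 15.25
tcp_pos: [0.4926, -0.1591, 0.1869]
orientation: [-0.0, 0.089, 0.996, 0.001]
ft_force: [1.2, -0.5, 0.7]
gripper_width: 0.145
grip_force: 4.0
```

Call:
{"op": "step_arm", "data": {"increments": [{"slide":[0,0.9,1.0],"roll":0,"fingers":0.8},{"slide":[0,1.6,2.1],"roll":0,"fingers":0.8},{"slide":[0,2.05,3.4],"roll":0,"fingers":0.8},{"slide":[0,2.2,4.6],"roll":0,"fingers":0.8},{"slide":[0,2.2,4.6],"roll":0,"fingers":0.8}]}}

```text
time_s: 15.88
tcp_pos: [0.497, -0.1386, 0.1406]
orientation: [0.0, 0.09, 0.996, 0.0]
ft_force: [3.9, -2.0, -1.6]
gripper_width: 0.148
grip_force: 4.0
```

Now I'll release, rise, close the fingers and press on the bar from above.

Call:
{"op": "step_arm", "data": {"increments": [{"slide":[0,0,0],"roll":0,"fingers":3},{"slide":[0,0,0],"roll":0,"fingers":3},{"slide":[0,0,-2.5],"roll":0,"fingers":3},{"slide":[0,0,-5],"roll":0,"fingers":3},{"slide":[0,0,-5],"roll":0,"fingers":0}]}}

```text
time_s: 16.5
tcp_pos: [0.4974, -0.139, 0.1933]
orientation: [0.002, 0.09, 0.996, -0.001]
ft_force: [0.2, 0.3, -0.6]
gripper_width: 0.26
grip_force: 0.0
```

Call:
{"op": "step_arm", "data": {"increments": [{"slide":[0,0,0],"roll":0,"fingers":0},{"slide":[0,0,0],"roll":0,"fingers":0},{"slide":[0,0,1.5],"roll":0,"fingers":0},{"slide":[0,0,3],"roll":0,"fingers":0},{"slide":[0,0,3.5],"roll":0,"fingers":0}]}}

```text
time_s: 17.12
tcp_pos: [0.4954, -0.1381, 0.1545]
orientation: [-0.002, 0.09, 0.996, 0.001]
ft_force: [-0.7, 1.0, -0.5]
gripper_width: 0.007
grip_force: 0.0
```

Call:
{"op": "step_arm", "data": {"increments": [{"slide":[0,0,0.3],"roll":0,"fingers":0},{"slide":[0,0,0.6],"roll":0,"fingers":0},{"slide":[0,0,0.8],"roll":0,"fingers":0},{"slide":[0,0,0.8],"roll":0,"fingers":0}]}}

```text
time_s: 17.62
tcp_pos: [0.4968, -0.1388, 0.15]
orientation: [0.001, 0.09, 0.996, -0.0]
ft_force: [-1.4, 0.5, 7.4]
gripper_width: 0.006
grip_force: 3.6
```

Call:
{"op": "step_arm", "data": {"increments": [{"slide":[0,0,-3],"roll":0,"fingers":0},{"slide":[0,0,-8],"roll":0,"fingers":0},{"slide":[-3,0,-13],"roll":0,"fingers":0},{"slide":[-5,0,-14],"roll":0,"fingers":0},{"slide":[-5,0,-14],"roll":0,"fingers":0}]}}

```text
time_s: 18.25
tcp_pos: [0.5469, -0.148, 0.2896]
orientation: [0.001, 0.09, 0.996, -0.0]
ft_force: [-0.2, -1.1, -0.1]
gripper_width: 0.004
grip_force: 0.0
```

```bash
python3 look.py 12 wrist side top; python3 - <<'E'
from ring import *
a=np.radians;D=pickle.load(open("im12.pkl","rb"));W=D["wrist"]
c=np.array([.4843,-.2112])
print("side body/flange",ring(D["side"],c,.110,.103,a(np.arange(230,310,3)),4,1))
print("lid wrist",ring(W,c,.107,.109,a(np.arange(0,360,3)),8,1))
g=cv2.cvtColor(W["frame"],cv2.COLOR_RGB2GRAY).astype(int)
M=R.from_euler("z",-1.755).as_matrix();o=np.r_[c,.091]
for n,p in (("bar folded",[-.075,0,.052]),("bar end +",[-.075,.02,.052]),("bar end -",[-.075,-.02,.052]),("pin+",[0,.05,.052]),("pin-",[0,-.05,.052]),("jaw+ closed",[0,.118,.016]),("jaw+ open",[0,.129,.016]),("jaw- closed",[0,-.118,.016]),("jaw- open",[0,-.129,.016])): print(n,proj(W,o+M@np.array(p)).round(0).tolist())
print("\n".join("".join("#" if x<60 else ("." if x<115 else("+" if x<165 else "o")) for x in g[v,::6]) for v in range(0,480,12)))
E
```

```text
18.4 [ 0.5446 -0.1471  0.2875] [-1.20e-03  8.98e-02  9.96e-01  4.00e-04] [-0.6  0.1 -0.4] 0.009 0.0
side body/flange (array([ 0.4846, -0.2105]), array([ 0.4846, -0.2125,  0.1082]), 0.0006, 27)
lid wrist (array([ 0.4853, -0.2103]), array([ 0.4846, -0.2101,  0.1087]), 0.0014, 116)
bar folded [[323.0, 156.0]]
bar end + [[323.0, 182.0]]
bar end - [[323.0, 129.0]]
pin+ [[229.0, 219.0]]
pin- [[222.0, 86.0]]
jaw+ closed [[242.0, 282.0]]
jaw+ open [[242.0, 293.0]]
jaw- closed [[228.0, -1.0]]
jaw- open [[227.0, -17.0]]
ooooooooooooooooooooooo++++ooo##############.ooo................####oooooooooooooooooooooo........++...+...
oooooooooooooooooooooooooooo######+oo+++.+.####.......####+ooooooooooooooooooooo..#.........#..+.........++
oooooo++ooooooooooooooooooooooooooooo++++++++++oooooooooooooooooooooo+.......+.+++++++.+#.....++...++ooooo+
ooooooooooooooooooooooooooooooooooooooooooooo+++o++ooo+oooo+........+++..........+....+............o.......
oooooooooooooooooooooooooooooooooo+oooooooooo+++++o+++##.#........#.+.......+.....++..+##.++++++++.o.+++++.
oooooooooooooooooooooooooooooooooo+++++ooooo
[... 3035 characters left out ...]
+###########################++++++++..+######...+.+.
++.++++++++++++++++++++++.##########################.##+##########################.++++++++o+##......##....
+++++.++++++++++++++++++++########################################################++++++++++++#.....##....+
.+++.++..+++++++++++++++++############################............................++++++++++++o...##.#.+++.
....................................................................................+++++++++++++......+.++
.....................................................................................++++++++++++.+....+++.
###########################################################################################################
```

The wrist view shows the bar at about (320,156), where the folded position projects to (323,156). The +y jaw edge is at about row 280 (closed 282, open 293). The lid centre is within about 1.5 mm of the pan axis and the gripper is clear, so I'll hand in.

```bash
python3 -c "
from rig import job
print(job.job_done())"
```

```text
the job is handed in; nothing more can be done
None
```

I handed in the job with the lid seated level on the pan and the arch folded down; the last pictures put the lid within about 2 mm of the pan's axis and showed the +y jaw closed (I did not measure the other one), but the hand-in gave no verdict.

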